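# Catch and lower the photometer cover

## Robot

A 6-joint arm with a two-finger parallel gripper is mounted at the origin on the work surface. World frame = base frame: x ahead of the robot, y to its left, z up, the work surface at z = 0. Lengths are in m, angles in degrees, forces in N, time in s.
With the tool pointing down it reaches from about 0.275 to 0.775 m from the base axis. Payload 14.6 kg.
Tool frame: the origin (TCP) lies where the fingers leave the gripper's body, on its centre line; the fingertips stand 73 mm ahead of it and the grasp point (between the pads) lies 54 mm ahead of it; z points along the fingers, y is the line along which they close (so a half turn about z gives the same grasp; the last joint's range is limited). The gripper opens to 85 mm and grips with 20 to 120 N. Pads are 22 mm wide; open, the fingers measure 114 mm over their backs; the gripper's body (76 mm by 85 mm) begins 54 mm behind the grasp point. The pads swing forward as they close: fully open they stand 13 mm farther back than shut.
Start: joints at [59.341, 15.075, -2.767, 72.158, 0, 81.102], TCP at [0.195, 0.488, 0.304] pointing down, gripper open.
Joint ranges: [-151.79, 151.79], [-50.71, 97.33], [-67.44, 78.34], [-121.81, 120.89], [-77.56, 73.72], [-180, 180]. Speed limits (degrees/s): [108.29, 108.29, 147.25, 159.86, 180, 180].

## Interface

Orientations are given as [roll, pitch, yaw] about the fixed x, y, z axes, in that order (R = Rz(yaw) Ry(pitch) Rx(roll)).
In Python, from rig import arm gives the robot as it stands.
- The arm moves only by the tool apply_moves, never from a script. Its argument "targets" is a list of rows, each an object of numbers: "claw": the gripper command: -1 is fully open, 1 is shut, values between are in proportion; "dx", "dy", "dz": the shift along the tool's x, y, z in mm; "spin": the turn about the tool's z in degrees. In form: [{"claw": .., "dx": .., "dy": .., "dz": .., "spin": ..}, ...]. A call has exactly 8 rows; each row shifts and turns the commanded pose from where the row before left it, along the tool's axes as they then stand; what a row does not reach is not made up. A row lasts 1/8 s, in which the tool goes at most 62.5 mm and 10.7 degrees, less where a joint would pass 70% of its speed; a pose out of reach is approached as far as the arm can. A call with a gripper value outside its range is refused whole. The fingers move at their own pace and stop on an object; "grip_force" is the grip in N (left out, the last holds). Time passes only in rows, so rows that do not move let the fingers close, or fill a call up. It gives the time, the measured TCP pose, the force, the opening and the grip force at its end, in the units of the state.
- arm.state(): the state, without advancing time (a new reading comes with each control period).
- arm.camera(name): name is "scene" or "top" or "wrist"; returns (picture, depth): 384x512x3 uint8, red, green, blue; 384x512 float32, m along the optical axis (not along the pixel's ray), 0 where there is no reading.
- arm.camera_params(name): a dict with "intrinsics" (3x3 intrinsics, pixels), "dist_coeffs" ([k1, k2, p1, p2, k3] as OpenCV has them; the pictures are not rectified), "rvec" (rotation vector, rad) and "tvec" (3), from world to camera coordinates, as OpenCV has them; the wrist camera has in their place "T_tool_cam" (4x4, takes a point from camera to tool coordinates, whose origin is the TCP and whose axes are the flange's). Camera axes: x right, y down, z forward; pixel columns grow to the right and rows downward; lengths in m; the calibration is good to about 2 mm. A picture is of the moment at which its call begins: read the wrist's pose just before it. camera_params takes no time and is no camera call.
- arm.job_done(): hands the job in; it is judged then, once.
The state is a dict: "clock": time; "q": joint angles; "qvel": joint speeds; "joint_efforts": joint torques, N m; "tool_pos": TCP position; "tcp_rot": TCP orientation; "contact_force": force on the tool from outside, world axes, zero at the start; "torque": the same for the moment, N m; "opening": finger opening in m; "grasp_force": force on a finger pad.
Only numpy, scipy, OpenCV 4.12 (cv2) and the standard library are available. Lean on these libraries where they do the work, as an engineer would, in place of code of your own. Each camera call takes 0.05 s, during which the arm holds its last target. There are 200 camera calls.

## Task

Shut the photometer's sample cover without letting it bang: with a fingertip tip it forward from behind until it begins to fall by itself, catch it on the back of a finger part-way down, and let it down slowly on the finger until it is fully shut. Nothing is to be gripped or lifted: only touch the cover, gently, and leave the vial in the chamber and the things standing around where they are. Finish clear of everything.

Things in the scene. Friction and masses are not known exactly. Their poses are not given: they have to be found in the camera images.
- meter: the photometer, fixed. White block 145 mm deep (x -60 to +85 mm), 180 wide, 95 high, with an open chamber 90 x 100 mm in its top, and a grey console 32 mm high in front of it, x -60 to -125 mm. Origin on the bench under the chamber's centre; x points from the front (console) to the rear (hinge), y left, z up. At yaw 0 the console faces the robot; yaw varies by 0.35 rad
- cover_angle (a joint): hinge angle of the photometer's cover, rad: 0 = fully shut, 1.57 = upright, 1.85 = leaning back on its stop, where it starts. It balances at about 1.50: above that it leans back, below it falls shut by itself. A worn damper (0.2 N m per rad/s, both ways) slows it: from 1.4 to 0.3 takes 2 to 3.5 s, and left alone it lands at 0.65 to 1 rad/s, a bang
- cover: the cover: flat grey plastic plate 130 mm wide, 160 mm from hinge axis to front edge, 12 mm thick, about 200 g (+-15 percent). Origin on the hinge axis; shut, its axes are parallel to the photometer's: the plate runs to x = -160 mm, underside z = 0, top z = 12 mm
- cover_hinge (a point): the middle of the hinge axis, 65 mm behind the photometer's origin and 97 mm above the bench; it does not move
- cover_edge (a point): the middle of the cover's front (free) edge, on the underside, 160 mm from the hinge axis; moves with the cover. About 1 N here carries it. Shut, the edge reaches 35 mm out beyond the block's front face, a lip with 65 mm free between it and the console, so a tilted finger can stay under it to the end. Within 0.25 rad of shut it may close at 0.5 rad/s at most
- vial: closed amber glass vial with white cap, 25 mm across, 55 mm tall, standing loose in a hole in the middle of the chamber, its top 5 mm below the block's top; origin under its foot. Leave it alone
- bottle_a: closed round amber glass dropper bottle, 36 mm across, 85 mm tall, upright; origin under its foot. A bystander standing close beside the photometer: leave it alone
- bottle_b: closed round amber glass dropper bottle, 36 mm across, 85 mm tall, upright; origin under its foot. A bystander standing close beside the photometer: leave it alone
- bottle_c: closed round amber glass dropper bottle, 36 mm across, 85 mm tall, upright; origin under its foot. A bystander standing close beside the photometer: leave it alone
- jar: closed white plastic jar, 56 mm across, 65 mm tall, standing beside the photometer; origin under its foot. Leave it alone
- mug: white mug, 80 mm across, 95 mm tall, on the left of the bench; origin under its foot. Leave it alone
- calculator: flat grey desk calculator, 170 x 120 x 18 mm, on the right of the bench; origin under its centre. Leave it alone

How it is judged (in metres and radians):
On the way, in this order (a step that is already met when the one before it is completed fails the run):
1. the cover has been tipped past its balance point and is falling forward by itself, untouched (value of joint cover_angle between 0.25 and 1.46 rad and velocity of joint cover_angle below -0.03 rad/s and contact force between the fingers and cover below 0.03 N), for 0.06 s.
2. the falling cover has been caught part-way: it rests on the fingers with little force (not gripped), no longer falling fast, clearly above shut (value of joint cover_angle between 0.2 and 1.3 rad and velocity of joint cover_angle above -0.5 rad/s and contact force between the fingers and cover between 0.15 and 25 N), for 0.25 s.
3. the cover is let down on the fingers, still resting on them and not gripped, just before it is shut (value of joint cover_angle between 0.03 and 0.15 rad and contact force between the fingers and cover between 0.05 and 25 N), for 0.06 s.
At the end, for the whole second after the job is handed in: The cover is fully shut (joint below 0.03 rad) and at rest, the vial stands in its hole, and every bystander stands upright within 30 mm of where it was (value of joint cover_angle below 0.03 rad and velocity of joint cover_angle between -0.05 and 0.05 rad/s and z of vial in the frame of meter below 0.042 m and angle between vial's own z axis and vertical below 0.15 rad and distance of each of bottle_a, bottle_b, bottle_c, jar, mug, calculator from where it was at the start of the episode below 0.03 m and angle between each of bottle_a, bottle_b, bottle_c, jar, mug, calculator's own z axis and vertical below 0.2 rad); the robot touches nothing.
It fails at once if the cover banged shut: closing faster than 0.5 rad/s within 0.25 rad of shut (value of joint cover_angle below 0.25 rad and velocity of joint cover_angle below -0.5 rad/s).
It fails at once if the cover was struck or forced: more than 60 N between fingers and cover (contact force between the fingers and cover above 60 N).
It fails at once if the vial was shifted or lifted by more than 10 mm (distance of vial from where it was at the start of the episode above 0.01 m).
It fails at once if a bystander was pushed by more than 30 mm, lifted or knocked over (distance of any of bottle_a, bottle_b, bottle_c, jar, mug, calculator from where it was at the start of the episode above 0.03 m or height (world z) of any of bottle_a, bottle_b, bottle_c, jar, mug, calculator above 0.015 m or angle between any of bottle_a, bottle_b, bottle_c, jar, mug, calculator's own z axis and vertical above 0.4 rad).
It also fails if it takes over 48 s, if anything falls off the work surface, if the arm or the gripper's body presses on something with over 40 N, if the wrist force passes 120 N, or if a joint passes its speed limit or range.

## Working session

There is one attempt and no reset: what is moved stays moved. The work goes in short steps, Python scripts to look and compute and a tool call to move; the robot and the scene stay as the last step left them, time stands still between calls to the robot, and variables do not carry over. Pictures are saved under pics/ and viewed, at most 10 in all, crops included, and the job is handed in when it is done.

Besides the shell and the picture viewer there is one more tool, called after "Call:" as name(argument=value, ...), one argument or row to a line, values as JSON. apply_moves: Moves the arm, as the interface text tells. Its arguments: {"type":"object","properties":{"targets":{"type":"array"},"grip_force":{"type":"number"}},"required":["targets"]}

```bash
mkdir -p pics; ls; python3 - <<'E'
from rig import arm
import cv2,numpy as np
print(arm.state())
for n in ("scene","top"):
    p,d=arm.camera(n); cv2.imwrite(f"pics/{n}0.png",p[:,:,::-1]); np.savez(f"{n}0.npz",p=p,d=d)
    c=arm.camera_params(n); print(n,c)
print(arm.camera_params("wrist"))
E
```

```text
pics
{'clock': 0.0, 'q': array([ 5.93405003e+01,  1.50997022e+01, -2.80557387e+00,  7.21576489e+01,
        2.78726897e-04,  8.11042157e+01]), 'qvel': array([-0.01634831, -0.08449736, -0.05424834, -0.01654988,  0.05511389,
       -0.0152191 ]), 'joint_efforts': array([-3.42625640e-05, -6.37612581e+01,  3.84566832e+01,  1.38506986e-02,
       -8.88268096e-05,  3.17116121e-05]), 'tool_pos': array([0.19453856, 0.48740649, 0.3034056 ]), 'tcp_rot': array([-1.79937875e+02, -1.00059458e-02,  1.58236279e+02]), 'contact_force': array([ 0.83587443,  0.6170271 , -1.28713219]), 'torque': array([ 0.02088162,  0.05668666, -0.01283685]), 'grasp_force': 0.0, 'opening': 0.08584852863080963}
scene {'intrinsics': array([[491.84410051,   0.        , 254.74001785],
       [  0.        , 491.84410051, 188.68786245],
       [  0.        ,   0.        ,   1.        ]]), 'dist_coeffs': array([-0.13439119,  0.        ,  0.        ,  0.        ,  0.        ]), 'rvec': array([ 0.63296711,  2.54862498, -1.28004232]), 'tvec': array([ 0.53814119, -0.09091248,  1.65907062])}
top {'intrinsics': array([[490.35157274,
[... 249 characters left out ...]
, -2.11663544,  0.21589387]), 'tvec': array([-0.00914536,  0.61764937,  1.64704749])}
{'intrinsics': array([[296.59271512,   0.        , 256.68871233],
       [  0.        , 296.59271512, 190.03043967],
       [  0.        ,   0.        ,   1.        ]]), 'dist_coeffs': array([-0.06141473,  0.        ,  0.        ,  0.        ,  0.        ]), 'T_tool_cam': array([[ 1.04936488e-03, -9.53543888e-01, -3.01252306e-01,
         7.76906036e-02],
       [ 9.99999350e-01,  8.66202757e-04,  7.41577229e-04,
         2.77432247e-05],
       [-4.46180857e-04, -3.01252888e-01,  9.53544177e-01,
        -6.97634035e-02],
       [ 0.00000000e+00,  0.00000000e+00,  0.00000000e+00,
         1.00000000e+00]])}
```

View pics/scene0.png

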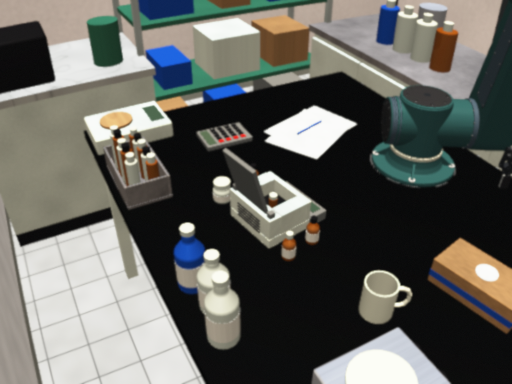

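View pics/top0.png

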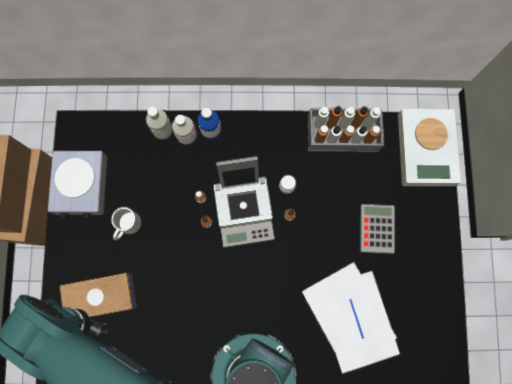

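The scene view shows the photometer near (270,205) with its cover leaning back. The top view has it at (243,205), with the console on the robot side at (247,234) and the cover at (239,172). Bottles stand at (200,197), (206,222) and (290,214), and the jar at (288,184). Next I'll measure the photometer's pose.

```bash
cat > h.py <<'E'
import numpy as np, cv2
from rig import arm
def cloud(name,d,pose=None):
    """world xyz (HxWx3) of each pixel from the depth picture"""
    c=arm.camera_params(name); H,W=d.shape
    uv=np.stack(np.meshgrid(np.arange(W),np.arange(H)),-1).reshape(-1,1,2).astype(float)
    r=cv2.undistortPoints(uv,c["intrinsics"],np.array(c["dist_coeffs"])).reshape(-1,2)
    P=np.c_[r,np.ones(len(r))]*d.reshape(-1,1)
    R=cv2.Rodrigues(np.array(c["rvec"]))[0]
    return ((P-c["tvec"])@R).reshape(H,W,3)
E
python3 - <<'E'
from h import *
z=np.load("top0.npz"); p,d=z["p"],z["d"]; X=cloud("top",d)
print("bench z",[np.round(X[v,u],4) for u,v in((330,230),(160,220),(250,290))])
roi=np.zeros(d.shape,bool); roi[150:255,205:285]=1
for nm,lo,hi in(("block",.088,.102),("console",.024,.040)):
    m=roi&(X[...,2]>lo)&(X[...,2]<hi)&(d>0)
    n,l,s,_=cv2.connectedComponentsWithStats(m.astype(np.uint8)); k=1+s[1:,4].argmax(); m=l==k
    q=X[m]; r=cv2.minAreaRect(q[:,:2].astype(np.float32)*1000); print(nm,m.sum(),np.median(q[:,2]),r, s[k], np.round(cv2.boxPoints(r)))
m=roi&(X[...,2]>.12); q=X[m]; print("cover",m.sum(),q.min(0),q.max(0))
c=q.mean(0); u,s,v=np.linalg.svd(q-c,full_matrices=False); print(c,v,s)
for nm,(u,v) in dict(a=(200,197),b=(206,222),c=(290,214),jar=(288,184)).items():
    w=X[v-6:v+7,u-6:u+7].reshape(-1,3); w=w[w[:,2]>.03]; print(nm,w.mean(0).round(3),w[:,2].max().round(3))
z=np.load("scene0.npz"); d=z["d"]; X=cloud("scene",d)
m=np.zeros(d.shape,bool); m[145:215,220:275]=1; m&=X[...,2]>.13; q=X[m]; print("scene cover",m.sum(),q.min(0),q.max(0))
c=q.mean(0); u,s,v=np.linalg.svd(q-c,full_matrices=False); print(c,v,s)
E
```

```text
bench z [array([ 4.978e-01, -2.724e-01, -4.000e-04]), array([0.5303, 0.3349, 0.0017]), array([ 0.2863,  0.0119, -0.0059])]
block 1149 0.09461428275129635 ((582.5349731445312, 39.9442138671875), (145.0887908935547, 179.97894287109375), 8.785136222839355) [ 214  181   58   46 1149] [[497. 118.]
 [525. -60.]
 [668. -38.]
 [640. 140.]]
console 920 0.031904190052925434 ((480.130126953125, 23.732711791992188), (66.5119400024414, 178.93527221679688), 9.101584434509277) [221 221  53  26 920] [[433. 107.]
 [461. -70.]
 [527. -59.]
 [499. 117.]]
cover 997 [ 0.2853013  -0.01345261  0.12029819] [0.69822943 0.12022889 1.73577635]
[0.65036519 0.05131458 0.25128398] [[ 0.23020893  0.02917214 -0.97270388]
 [ 0.16529692 -0.98619767  0.00954384]
 [-0.95899988 -0.16298203 -0.23185358]] [9.41513219 1.15954175 0.69093975]
a [0.603 0.188 0.079] 1.736
b [0.516 0.165 0.08 ] 1.736
c [ 0.545 -0.124  0.062] 0.092
jar [ 0.652 -0.118  0.06 ] 0.078
scene cover 1018 [ 0.63989874 -0.0138877   0.1301934 ] [1.12780233 0.97004776 0.91512053]
[0.68078361 0.0770725  0.21044999] [[-0.34681784 -0.73377413 -0.5842028 ]
 [ 0.3117856  -0.67763529  0.66603315]
 [ 0.88459433 -0.04884616 -0.46379621]] [4.74747581 1.3004081  0.39764272]
```

```bash
python3 - <<'E'
import cv2
from rig import arm
a=cv2.imread("pics/scene0.png")[130:260,190:350]; cv2.imwrite("pics/crop1.png",cv2.resize(a,None,fx=4.5,fy=4.5,interpolation=cv2.INTER_CUBIC))
p,d=arm.camera("wrist"); cv2.imwrite("pics/w0.png",p[:,:,::-1]); import numpy as np; np.savez("w0.npz",p=p,d=d)
E
```

```text
(no output)
```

View pics.

View pics/crop1.png

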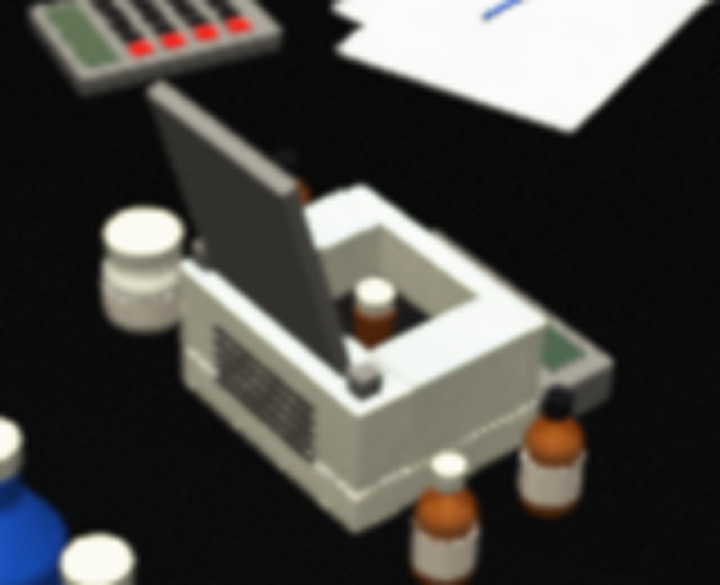

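View pics/w0.png

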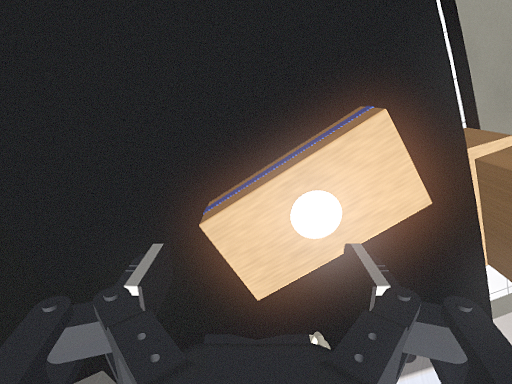

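The crop shows the cover leaning back, with its free edge from (150,90) to (290,185). The wrist view shows the open fingers, tips at (145,250) and (365,250), and the knuckles bulging outward at (40,310) and (465,310). I'll measure the finger's profile in the tool frame.

```bash
python3 - <<'E'
from h import *
z=np.load("w0.npz"); d=z["d"]; c=arm.camera_params("wrist"); H,W=d.shape
uv=np.stack(np.meshgrid(np.arange(W),np.arange(H)),-1).reshape(-1,1,2).astype(float)
r=cv2.undistortPoints(uv,c["intrinsics"],c["dist_coeffs"]).reshape(-1,2)
P=(np.c_[r,np.ones(len(r)),]*d.reshape(-1,1)); T=c["T_tool_cam"]; P=P@T[:3,:3].T+T[:3,3]
ok=(d.ravel()>0)&(P[:,2]<.12); Q=P[ok]*1000
for lo in range(-30,90,5):
    s=Q[(Q[:,2]>=lo)&(Q[:,2]<lo+5)]
    for sg in(-1,1):
        t=s[(s[:,1]*sg>20)]
        if len(t)>3: print(lo,sg,len(t),"y",np.percentile(t[:,1]*sg,[2,98]).round(1),"x",np.percentile(t[:,0],[2,98]).round(1))
E
```

```text
-25 -1 320 y [20.2 62.1] x [12.6 19.9]
-25 1 318 y [20.2 61.9] x [12.5 20.1]
-20 -1 1382 y [20.4 65.7] x [ 9.1 18.5]
-20 1 1338 y [20.4 65.1] x [ 9.  18.6]
-15 -1 1867 y [20.8 69.1] x [ 3.9 18.4]
-15 1 1866 y [20.7 68.6] x [ 3.7 18.4]
-10 -1 1844 y [23.3 71.2] x [-0.  18.3]
-10 1 1852 y [23.  71.6] x [ 0.1 18.4]
-5 -1 1488 y [27.6 71.9] x [-8.4 18.2]
-5 1 1496 y [27.9 72.3] x [-8.  18.1]
0 -1 1918 y [33.  72.2] x [-9.8 17.2]
0 1 1946 y [33.1 72.5] x [-10.   17.3]
5 -1 2393 y [39.  72.5] x [-9.2 14.1]
5 1 2368 y [39.4 72.6] x [-8.8 14.2]
10 -1 860 y [40.4 71.5] x [ 6.9 14.3]
10 1 845 y [40.6 71.8] x [ 7.  14.4]
15 -1 272 y [43.6 64.9] x [ 6.7 14.4]
15 1 269 y [44.1 65.1] x [ 6.8 14.4]
20 -1 369 y [42.2 50.3] x [ 0.6 12.3]
20 1 395 y [42.4 49.6] x [ 0.8 12.2]
25 -1 350 y [42.1 55.2] x [-4.8 12.1]
25 1 338 y [42.4 55.6] x [-4.5 12.2]
30 -1 405 y [42.  55.5] x [-9.3 12.2]
30 1 383 y [42.5 56. ] x [-9.4 12.2]
35 -1 338 y [42.1 55.7] x [-9.6 11.9]
35 1 366 y [42.5 56.2] x [-9.5 12.1]
40 -1 317 y [42.2 55.8] x [-9.2 11.8]
40 1 324 y [42.4 55.8] x [-9.6 12. ]
45 -1 295 y [42.2 55.2] x [-9.2 11.9]
45 1 298 y [42.4 55.6] x [-9.1 12. ]
50 -1 240 y [42.2 53.8] x [-9.9 12. ]
50 1 235 y [42.3 54.4] x [-9.6 12.1]
55 -1 135 y [42.2 48.2] x [-9.5 11.5]
55 1 127 y [42.4 48.2] x [-9.  11.6]
```

Call:
apply_moves(
  targets=[
    {"claw": 1, "dx": 0, "dy": 0, "dz": -19, "spin": -10.3},
    {"claw": 1, "dx": 0, "dy": 0, "dz": -19, "spin": -10.2},
    {"claw": 1, "dx": 0, "dy": 0, "dz": -19, "spin": -10.2},
    {"claw": 1, "dx": -35, "dy": -45, "dz": 0, "spin": 0},
    {"claw": 1, "dx": -35, "dy": -45, "dz": 0, "spin": 0},
    {"claw": 1, "dx": -35, "dy": -45, "dz": 0, "spin": 0},
    {"claw": 1, "dx": -35, "dy": -45, "dz": 0, "spin": 0},
    {"claw": 1, "dx": -35, "dy": -45, "dz": 0, "spin": 0},
  ],
  grip_force=20,
)

```text
clock: 1.15
tool_pos: [0.4035, 0.291, 0.3608]
tcp_rot: [180.0, -0.0, -171.1]
contact_force: [-0.1, 1.3, -0.6]
opening: 0.0001
grasp_force: 0.0
```

Call:
apply_moves(
  targets=[
    {"claw": 1, "dx": -34, "dy": -34.5, "dz": 0, "spin": 0},
    {"claw": 1, "dx": -34, "dy": -34.5, "dz": 0, "spin": 0},
    {"claw": 1, "dx": -34, "dy": -34.5, "dz": 0, "spin": 0},
    {"claw": 1, "dx": -34, "dy": -34.5, "dz": 0, "spin": 0},
    {"claw": 1, "dx": -34, "dy": -34.5, "dz": 0, "spin": 0},
    {"claw": 1, "dx": -34, "dy": -34.5, "dz": 0, "spin": 0},
    {"claw": 1, "dx": -34, "dy": -34.5, "dz": 0, "spin": 0},
    {"claw": 1, "dx": -34, "dy": -34.5, "dz": 0, "spin": 0},
  ],
)

```text
clock: 2.15
tool_pos: [0.7151, 0.061, 0.3606]
tcp_rot: [180.0, -0.0, -171.1]
contact_force: [0.9, 1.4, 1.4]
opening: 0.0002
grasp_force: 0.0
```

```bash
cat >> h.py <<'E'
from scipy.spatial.transform import Rotation
Hg=np.array([634.4,48.1,97.]); YAW=8.9
def tool_cloud(d):
    c=arm.camera_params("wrist"); H,W=d.shape
    uv=np.stack(np.meshgrid(np.arange(W),np.arange(H)),-1).reshape(-1,1,2).astype(float)
    r=cv2.undistortPoints(uv,c["intrinsics"],c["dist_coeffs"]).reshape(-1,2)
    P=np.c_[r,np.ones(len(r))]*d.reshape(-1,1); T=c["T_tool_cam"]
    return ((P@T[:3,:3].T+T[:3,3])*1000).reshape(H,W,3)
def hinge(P):
    "world mm -> meter axes about the hinge"
    return Rotation.from_euler("z",-YAW,degrees=True).apply(np.reshape(P,(-1,3))-Hg)
def wristview():
    s=arm.state(); p,d=arm.camera("wrist"); t=tool_cloud(d)
    R=Rotation.from_euler("xyz",s["tcp_rot"],degrees=True)
    w=R.apply(t.reshape(-1,3))+s["tool_pos"]*1000
    return s,p,d,t,hinge(w).reshape(t.shape)
E
python3 - <<'E'
from h import *
s,p,d,t,h=wristview(); cv2.imwrite("pics/w1.png",p[:,:,::-1])
print(s["tool_pos"],s["tcp_rot"],s["contact_force"],"tcp in hinge frame",hinge(s["tool_pos"]*1000))
Q=t[(d>0)&(t[...,2]<100)]
for lo in range(0,90,6):
    q=Q[(Q[:,2]>=lo)&(Q[:,2]<lo+6)&(abs(Q[:,1])<60)]
    if len(q)>3: print(lo,len(q),"y",np.percentile(q[:,1],[2,98]).round(1),"x",np.percentile(q[:,0],[2,98]).round(1))
p,d=arm.camera("top"); X=cloud("top",d); b=hinge(X.reshape(-1,3)*1000)
m=(d.ravel()>0)&(b[:,2]>20)&(b[:,2]<175)&(abs(b[:,1])<66)&(b[:,0]<70)&(b[:,0]>0); q=b[m]; print(m.sum(),q.min(0),q.max(0))
E
```

```text
[0.71506692 0.06103107 0.36064223] [ 1.79994169e+02 -1.26928933e-02 -1.71063859e+02] [0.86042171 1.40287473 1.36950191] tcp in hinge frame [[ 81.69624607   0.29537054 263.64223493]]
0 4357 y [-46.6  47.4] x [-7.2 18. ]
6 2533 y [-42.7  43.2] x [-7.8 17.5]
12 4079 y [-36.9  37.8] x [-7.7 13.1]
18 2300 y [-33.7  34.8] x [-7.8 14.1]
24 1433 y [-28.4  28.8] x [-7.1 14.3]
30 635 y [-16.6  16.9] x [-9.2 13. ]
36 305 y [-12.3  12.6] x [-7.3 12.1]
42 409 y [-12.8  13.6] x [ 7.  12.1]
48 397 y [-12.7  13.3] x [ 6.9 12.2]
54 334 y [-12.7  13.5] x [ 7.  12.2]
60 279 y [-12.4  13.2] x [ 7.1 12.1]
66 82 y [-6.  10.9] x [ 7.3 12.1]
37 [  8.35884665 -64.80705074  22.33016417] [ 52.20813268 -59.26442455 155.54860821]
```

```bash
python3 - <<'E'
from h import *
s,p,d,t,h=wristview()
m=(d>0)&(h[...,2]>50)&(h[...,2]<185)&(t[...,2]>75)&(abs(h[...,1])<75)&(abs(h[...,0])<100); q=h[m]; print(m.sum())
for lo in range(50,185,8):
    k=q[(q[:,2]>=lo)&(q[:,2]<lo+8)]
    if len(k)>5: print(lo,len(k),np.percentile(k[:,0],[2,50,98]).round(1),np.percentile(k[:,1],[2,98]).round(1),k[:,2].max().round(1))
E
```

```text
13034
50 416 [14.8 15.7 17.3] [-62.7  60.3] 58.0
58 453 [17.1 18.  20.1] [-62.6  59.6] 66.0
66 483 [19.3 20.8 22.2] [-62.   60.1] 74.0
74 531 [21.5 22.9 24.4] [-62.7  60.4] 82.0
82 574 [24.  25.4 26.8] [-62.1  60.2] 90.0
90 645 [26.  27.5 29.2] [-62.8  60.4] 98.0
98 672 [28.3 30.  31.4] [-62.6  59.9] 106.0
106 944 [30.6 32.4 34.2] [-62.1  59.6] 114.0
114 841 [33.9 35.2 36.6] [-62.2  59.9] 122.0
122 936 [36.3 37.5 38.9] [-62.7  59.8] 130.0
130 1037 [38.5 39.9 41.3] [-62.9  59.8] 138.0
138 1156 [40.7 42.2 43.7] [-62.8  59.8] 146.0
146 4290 [43.4 48.7 55.8] [-62.9  59.8] 154.0
154 56 [45.2 47.  49.6] [-52.4  59.1] 155.1
```

View pics/w1.png

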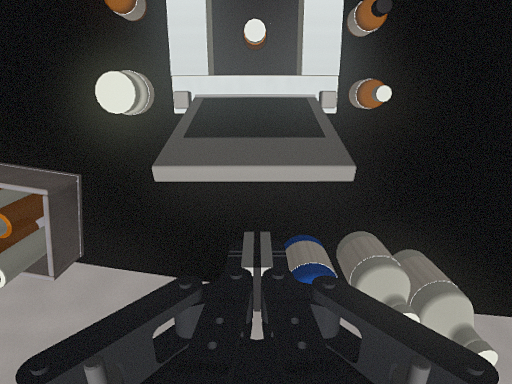

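Call:
apply_moves(
  targets=[
    {"claw": 1, "dx": 0, "dy": 0, "dz": 33, "spin": 0},
    {"claw": 1, "dx": 0, "dy": 0, "dz": 33, "spin": 0},
    {"claw": 1, "dx": 7, "dy": 0, "dz": 0, "spin": 0},
    {"claw": 1, "dx": 7, "dy": 0, "dz": 0, "spin": 0},
    {"claw": 1, "dx": 6, "dy": 0, "dz": 0, "spin": 0},
    {"claw": 1, "dx": 6, "dy": 0, "dz": 0, "spin": 0},
    {"claw": 1, "dx": 6, "dy": 0, "dz": 0, "spin": 0},
    {"claw": 1, "dx": 6, "dy": 0, "dz": 0, "spin": 0},
  ],
)

```text
clock: 3.3
tool_pos: [0.6762, 0.0561, 0.295]
tcp_rot: [180.0, 0.0, -171.1]
contact_force: [1.4, 0.0, -0.7]
opening: -0.0
grasp_force: 0.3
```

```bash
cat >> h.py <<'E'
def angle():
    "cover angle from the wrist depth: underside/top points around the hinge"
    s,p,d,t,h=wristview(); print("t",s["clock"],"tcp",hinge(s["tool_pos"]*1000).round(1),"F",hinge(s["contact_force"]+Hg).round(1))
    return s,p,d,t,h
def top_angle():
    p,d=arm.camera("top"); b=hinge(cloud("top",d).reshape(-1,3)*1000)
    return p,d,b.reshape(*d.shape,3)
E
python3 - <<'E'
from h import *
s,p,d,t,h=angle()
m=(d>0)&(h[...,2]>40)&(h[...,2]<185)&(t[...,2]>75)&(abs(h[...,1])<75)&(h[...,0]<60)&(h[...,0]>-120)
q=h[m]; e=q[np.argsort(q[:,2])[-200:]]; print(m.sum(),"edge",np.median(e,0).round(1))
k=q[(q[:,2]<130)]; print("underside angle",np.pi/2+np.median(np.arctan2(k[:,0],k[:,2])) if len(k) else None)
E
```

```text
t 3.3 tcp [[ 42.5   1.5 198. ]] F [[ 1.4 -0.2 -0.7]]
9597 edge [ 15.2   1.8 122.5]
underside angle 1.6918768233959363
```

Call:
apply_moves(
  targets=[
    {"claw": 1, "dx": 6, "dy": 0, "dz": 0, "spin": 0},
    {"claw": 1, "dx": 6, "dy": 0, "dz": 0, "spin": 0},
    {"claw": 1, "dx": 6, "dy": 0, "dz": 0, "spin": 0},
    {"claw": 1, "dx": 6, "dy": 0, "dz": 0, "spin": 0},
    {"claw": 1, "dx": 6, "dy": 0, "dz": 0, "spin": 0},
    {"claw": 1, "dx": 6, "dy": 0, "dz": 0, "spin": 0},
    {"claw": 1, "dx": 5, "dy": 0, "dz": 0, "spin": 0},
    {"claw": 1, "dx": 3, "dy": 0, "dz": 0, "spin": 0},
  ],
)

```text
clock: 4.35
tool_pos: [0.6327, 0.0493, 0.2949]
tcp_rot: [180.0, -0.0, -171.1]
contact_force: [0.4, -0.3, 0.0]
opening: 0.0004
grasp_force: 0.1
```

```bash
cat >> h.py <<'E'
def ang2():
    s,p,d,t,h=angle()
    m=(d>0)&(h[...,2]>20)&(h[...,2]<185)&(t[...,2]>75)&(abs(h[...,1])<75)&(h[...,0]<60)&(h[...,0]>-120)
    q=h[m]; e=q[np.argsort(q[:,2])[-200:]]; print(m.sum(),"edge",np.median(e,0).round(1))
    k=q[(q[:,2]<130)&(q[:,2]>40)]; print("angle",np.pi/2+np.median(np.arctan2(k[:,0],k[:,2])) if len(k) else None)
    return s,p,d,t,h
E
python3 - <<'E'
from h import *
ang2()
E
```

```text
t 4.35 tcp [[ -1.5   1.5 197.9]] F [[ 0.3 -0.4  0. ]]
3728 edge [-24.    1.3 122. ]
angle 1.3745208698185039
```

Call:
apply_moves(
  targets=[
    {"claw": 1, "dx": -3, "dy": 0, "dz": -30, "spin": 0},
    {"claw": 1, "dx": 0, "dy": 0, "dz": -32, "spin": 0},
    {"claw": 1, "dx": 35, "dy": 0, "dz": 0, "spin": 0},
    {"claw": 1, "dx": 35, "dy": 0, "dz": 0, "spin": 0},
    {"claw": 1, "dx": 30, "dy": 0, "dz": 0, "spin": 0},
    {"claw": 1, "dx": 0, "dy": 0, "dz": 36, "spin": 0},
    {"claw": 1, "dx": 0, "dy": 0, "dz": 36, "spin": 0},
    {"claw": 1, "dx": 0, "dy": 0, "dz": 0, "spin": 0},
  ],
)

```text
clock: 5.4
tool_pos: [0.5362, 0.0344, 0.2834]
tcp_rot: [179.9, -0.2, -171.1]
contact_force: [0.1, -0.7, 0.0]
opening: -0.0006
grasp_force: 0.0
```

```bash
python3 - <<'E'
from h import *
s,p,d,t,h=ang2(); cv2.imwrite("pics/w2.png",p[:,:,::-1])
p,d,b=top_angle()
m=(d>0)&(b[...,2]>20)&(b[...,2]<175)&(abs(b[...,1])<66)&(b[...,0]<60)&(b[...,0]>-100); q=b[m]; q=q[abs(q[:,1])>45]
print(len(q)); i=np.argsort(q[:,0]); print(q[i[::max(1,len(i)//12)]].round(0))
E
```

```text
t 5.4 tcp [[-99.1   1.7 186.4]] F [[ 0.  -0.8  0. ]]
421 edge [-36.5   0.6 105.2]
angle 1.2333126147074849
0
[]
```

Call:
apply_moves(
  targets=[
    {"claw": 1, "dx": 0, "dy": 0, "dz": 0, "spin": 0},
    {"claw": 1, "dx": 0, "dy": 0, "dz": 0, "spin": 0},
    {"claw": 1, "dx": 0, "dy": 0, "dz": 0, "spin": 0},
    {"claw": 1, "dx": 0, "dy": 0, "dz": 0, "spin": 0},
    {"claw": 1, "dx": 0, "dy": 0, "dz": 0, "spin": 0},
    {"claw": 1, "dx": 0, "dy": 0, "dz": 0, "spin": 0},
    {"claw": 1, "dx": 0, "dy": 0, "dz": 0, "spin": 0},
    {"claw": 1, "dx": 0, "dy": 0, "dz": 0, "spin": 0},
  ],
)

```text
clock: 6.5
tool_pos: [0.5372, 0.0343, 0.2848]
tcp_rot: [-180.0, -0.0, -171.1]
contact_force: [-0.1, -0.4, 1.1]
opening: 0.0002
grasp_force: 0.2
```

```bash
python3 - <<'E'
from h import *
s,p,d,t,h=angle(); cv2.imwrite("pics/w3.png",p[:,:,::-1])
p,d=arm.camera("scene"); cv2.imwrite("pics/s3.png",cv2.resize(p[130:260,190:350,::-1],None,fx=4.5,fy=4.5,interpolation=cv2.INTER_CUBIC))
b=hinge(cloud("scene",d).reshape(-1,3)*1000).reshape(*d.shape,3)
m=(d>0)&(b[...,2]>15)&(b[...,2]<170)&(abs(b[...,1])<66)&(b[...,0]<60)&(b[...,0]>-84); q=b[m]; 
print(len(q)); i=np.argsort(q[:,0]); print(q[i[::max(1,len(i)//20)]].round(0))
E
```

```text
t 6.5 tcp [[-98.2   1.4 187.8]] F [[-0.2 -0.4  1.1]]
2223
[[-84. -17. 168.]
 [-74. -55. 138.]
 [-70.  58. 135.]
 [-66.  39. 121.]
 [-62.  25. 121.]
 [-58. -16. 107.]
 [-54.  39. 107.]
 [-50. -31.  99.]
 [-45.   0.  95.]
 [-41.  -7.  90.]
 [-37. -59.  80.]
 [-33.  13.  69.]
 [-28. -56.  71.]
 [-24. -10.  63.]
 [-20.  38.  54.]
 [-15. -12.  43.]
 [-11. -43.  43.]
 [ -7.   8.  38.]
 [ -3. -59.  28.]
 [  2.  33.  24.]
 [  9. -15.  18.]]
```

View pics/w3.png

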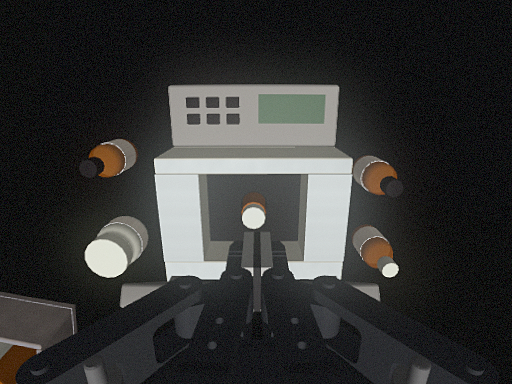

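View pics/s3.png

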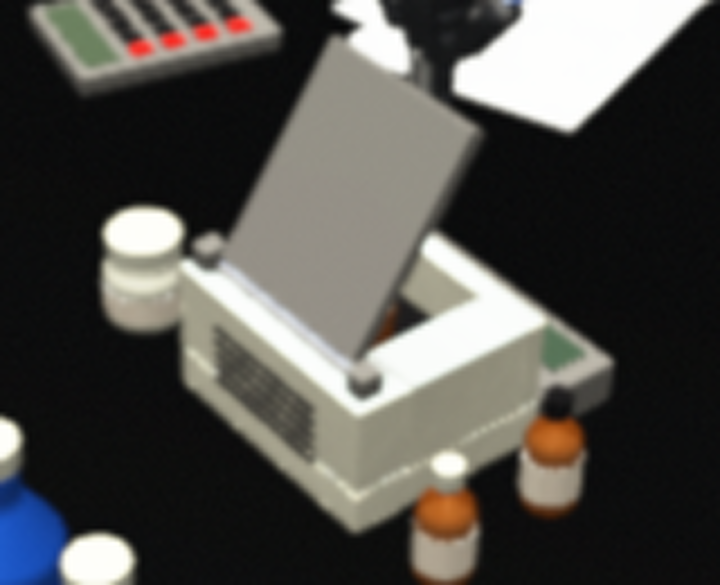

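The wrist view shows the fingers in front of the cover, with the vial undisturbed at (253,215). The scene crop shows the cover resting on the finger at about 0.99 rad, edge at (335,40)–(480,130). Now I'll work out the rows for the arc down.

```bash
cat >> h.py <<'E'
def scene_angle():
    "fit the cover's top face (side strips, clear of the gripper) in the a-z plane"
    p,d=arm.camera("scene"); b=hinge(cloud("scene",d).reshape(-1,3)*1000).reshape(*d.shape,3)
    m=(d>0)&(b[...,2]>14)&(b[...,2]<170)&(abs(b[...,1])<62)&(abs(b[...,1])>25)&(b[...,0]<-10)&(b[...,0]>-165)
    q=b[m]; th=np.arctan2(q[:,2],-q[:,0])-np.arcsin(12/np.hypot(q[:,0],q[:,2])); r=np.hypot(q[:,0],q[:,2])
    k=(r>60)&(r<155); print("n",k.sum(),"angle",np.median(th[k]).round(3),np.percentile(th[k],[10,90]).round(3)); return np.median(th[k])
E
python3 - <<'E'
from h import *
angle(); scene_angle()
for a,b in((.99,.83),(.83,.67),(.67,.51),(.51,.36),(.36,.24),(.24,.16),(.16,.10)):
    t=np.linspace(a,b,9); print(a,b,np.round(160*np.diff(-np.cos(t))*-1,1),np.round(-160*np.diff(np.sin(t)),1),(160*(np.cos(b)-np.cos(a))).round(1),(160*(np.sin(a)-np.sin(b))).round(1))
E
```

```text
t 6.6 tcp [[-98.2   1.4 187.8]] F [[-0.   0.  -0.1]]
n 784 angle 1.001 [0.975 1.03 ]
0.99 0.83 [2.7 2.6 2.6 2.5 2.5 2.5 2.4 2.4] [1.8 1.8 1.9 1.9 2.  2.  2.1 2.1] 20.2 15.7
0.83 0.67 [2.3 2.3 2.3 2.2 2.2 2.1 2.1 2. ] [2.2 2.2 2.3 2.3 2.4 2.4 2.4 2.5] 17.4 18.7
0.67 0.51 [2.  1.9 1.9 1.8 1.8 1.7 1.6 1.6] [2.5 2.6 2.6 2.6 2.7 2.7 2.7 2.8] 14.2 21.2
0.51 0.36 [1.4 1.4 1.3 1.3 1.2 1.2 1.1 1.1] [2.6 2.7 2.7 2.7 2.7 2.8 2.8 2.8] 10.1 21.7
0.36 0.24 [0.8 0.8 0.8 0.7 0.7 0.7 0.6 0.6] [2.3 2.3 2.3 2.3 2.3 2.3 2.3 2.3] 5.7 18.3
0.24 0.16 [0.4 0.4 0.3 0.3 0.3 0.3 0.3 0.3] [1.6 1.6 1.6 1.6 1.6 1.6 1.6 1.6] 2.5 12.5
0.16 0.1 [0.2 0.2 0.2 0.2 0.2 0.1 0.1 0.1] [1.2 1.2 1.2 1.2 1.2 1.2 1.2 1.2] 1.2 9.5
```

Call:
apply_moves(
  targets=[
    {"claw": 1, "dx": 0, "dy": 0, "dz": 0, "spin": 0},
    {"claw": 1, "dx": 2.8, "dy": 0, "dz": 1.8, "spin": 0},
    {"claw": 1, "dx": 2.8, "dy": 0, "dz": 1.8, "spin": 0},
    {"claw": 1, "dx": 2.8, "dy": 0, "dz": 1.9, "spin": 0},
    {"claw": 1, "dx": 2.8, "dy": 0, "dz": 1.9, "spin": 0},
    {"claw": 1, "dx": 3, "dy": 0, "dz": 2.2, "spin": 0},
    {"claw": 1, "dx": 3, "dy": 0, "dz": 2.3, "spin": 0},
    {"claw": 1, "dx": 3, "dy": 0, "dz": 2.6, "spin": 0},
  ],
)

```text
clock: 7.7
tool_pos: [0.5171, 0.0312, 0.2702]
tcp_rot: [180.0, 0.0, -171.1]
contact_force: [-0.6, -0.2, -0.4]
opening: -0.0001
grasp_force: 0.1
```

```bash
python3 - <<'E'
from h import *
angle(); scene_angle()
E
```

```text
t 7.7 tcp [[-118.5    1.4  173.2]] F [[-0.6 -0.1 -0.4]]
n 796 angle 0.831 [0.805 0.861]
```

Call:
apply_moves(
  targets=[
    {"claw": 1, "dx": 2.3, "dy": 0, "dz": 2.1, "spin": 0},
    {"claw": 1, "dx": 2.3, "dy": 0, "dz": 2.1, "spin": 0},
    {"claw": 1, "dx": 2.3, "dy": 0, "dz": 2.2, "spin": 0},
    {"claw": 1, "dx": 2.2, "dy": 0, "dz": 2.2, "spin": 0},
    {"claw": 1, "dx": 2.2, "dy": 0, "dz": 2.3, "spin": 0},
    {"claw": 1, "dx": 2.1, "dy": 0, "dz": 2.3, "spin": 0},
    {"claw": 1, "dx": 2.1, "dy": 0, "dz": 2.3, "spin": 0},
    {"claw": 1, "dx": 2, "dy": 0, "dz": 2.4, "spin": 0},
  ],
)

```text
clock: 8.8
tool_pos: [0.4999, 0.0284, 0.2523]
tcp_rot: [-180.0, 0.0, -171.1]
contact_force: [-0.9, -0.5, -0.1]
opening: 0.0001
grasp_force: 0.2
```

Call:
apply_moves(
  targets=[
    {"claw": 1, "dx": 2, "dy": 0, "dz": 2.4, "spin": 0},
    {"claw": 1, "dx": 1.9, "dy": 0, "dz": 2.5, "spin": 0},
    {"claw": 1, "dx": 1.9, "dy": 0, "dz": 2.5, "spin": 0},
    {"claw": 1, "dx": 1.8, "dy": 0, "dz": 2.5, "spin": 0},
    {"claw": 1, "dx": 1.8, "dy": 0, "dz": 2.6, "spin": 0},
    {"claw": 1, "dx": 1.7, "dy": 0, "dz": 2.6, "spin": 0},
    {"claw": 1, "dx": 1.6, "dy": 0, "dz": 2.6, "spin": 0},
    {"claw": 1, "dx": 1.6, "dy": 0, "dz": 2.7, "spin": 0},
  ],
)

```text
clock: 9.8
tool_pos: [0.4858, 0.0262, 0.2319]
tcp_rot: [180.0, 0.0, -171.1]
contact_force: [-0.2, 0.1, -0.8]
opening: -0.0003
grasp_force: 0.2
```

```bash
python3 - <<'E'
from h import *
angle(); scene_angle()
E
```

```text
t 9.8 tcp [[-150.2    1.4  134.9]] F [[-0.2  0.1 -0.8]]
n 760 angle 0.504 [0.475 0.535]
```

Call:
apply_moves(
  targets=[
    {"claw": 1, "dx": 1.4, "dy": 0, "dz": 2.6, "spin": 0},
    {"claw": 1, "dx": 1.4, "dy": 0, "dz": 2.6, "spin": 0},
    {"claw": 1, "dx": 1.3, "dy": 0, "dz": 2.6, "spin": 0},
    {"claw": 1, "dx": 1.3, "dy": 0, "dz": 2.7, "spin": 0},
    {"claw": 1, "dx": 1.2, "dy": 0, "dz": 2.7, "spin": 0},
    {"claw": 1, "dx": 1.2, "dy": 0, "dz": 2.7, "spin": 0},
    {"claw": 1, "dx": 1.1, "dy": 0, "dz": 2.7, "spin": 0},
    {"claw": 1, "dx": 1.0, "dy": 0, "dz": 2.7, "spin": 0},
  ],
)

```text
clock: 10.9
tool_pos: [0.476, 0.0247, 0.2106]
tcp_rot: [-180.0, -0.0, -171.1]
contact_force: [0.0, 0.3, 0.2]
opening: -0.0001
grasp_force: 0.3
```

```bash
python3 - <<'E'
from h import *
angle(); scene_angle()
E
```

```text
t 10.9 tcp [[-160.1    1.4  113.6]] F [[0.1 0.3 0.2]]
n 711 angle 0.347 [0.318 0.377]
```

Call:
apply_moves(
  targets=[
    {"claw": 1, "dx": 0.8, "dy": 0, "dz": 2.1, "spin": 0},
    {"claw": 1, "dx": 0.8, "dy": 0, "dz": 2.1, "spin": 0},
    {"claw": 1, "dx": 0.7, "dy": 0, "dz": 2.1, "spin": 0},
    {"claw": 1, "dx": 0.7, "dy": 0, "dz": 2.1, "spin": 0},
    {"claw": 1, "dx": 0.7, "dy": 0, "dz": 2.1, "spin": 0},
    {"claw": 1, "dx": 0.6, "dy": 0, "dz": 2.1, "spin": 0},
    {"claw": 1, "dx": 0.6, "dy": 0, "dz": 2.1, "spin": 0},
    {"claw": 1, "dx": 0.5, "dy": 0, "dz": 2.1, "spin": 0},
  ],
)

```text
clock: 12.0
tool_pos: [0.4707, 0.0238, 0.1938]
tcp_rot: [-180.0, -0.0, -171.1]
contact_force: [-0.4, 0.6, -0.1]
opening: -0.0002
grasp_force: 0.3
```

```bash
python3 - <<'E'
from h import *
angle(); scene_angle()
E
```

```text
t 12.0 tcp [[-165.5    1.4   96.8]] F [[-0.3  0.7 -0.1]]
n 660 angle 0.225 [0.198 0.252]
```

Call:
apply_moves(
  targets=[
    {"claw": 1, "dx": 0.2, "dy": 0, "dz": 0.9, "spin": 0},
    {"claw": 1, "dx": 0.2, "dy": 0, "dz": 1.0, "spin": 0},
    {"claw": 1, "dx": 0.2, "dy": 0, "dz": 1.0, "spin": 0},
    {"claw": 1, "dx": 0.2, "dy": 0, "dz": 1.0, "spin": 0},
    {"claw": 1, "dx": 0.2, "dy": 0, "dz": 1.0, "spin": 0},
    {"claw": 1, "dx": 0.2, "dy": 0, "dz": 1.0, "spin": 0},
    {"claw": 1, "dx": 0.2, "dy": 0, "dz": 1.0, "spin": 0},
    {"claw": 1, "dx": 0.2, "dy": 0, "dz": 1.0, "spin": 0},
  ],
)

```text
clock: 13.1
tool_pos: [0.4692, 0.0236, 0.186]
tcp_rot: [180.0, -0.0, -171.1]
contact_force: [-1.4, -0.1, -0.5]
opening: -0.0002
grasp_force: 1.0
```

```bash
python3 - <<'E'
from h import *
for i in range(4): s,p,d,t,h=angle()
scene_angle()
E
```

```text
t 13.1 tcp [[-167.     1.4   89. ]] F [[-1.4  0.1 -0.5]]
t 13.15 tcp [[-167.1    1.4   88.9]] F [[-1.9  0.  -0.8]]
t 13.2 tcp [[-167.1    1.4   89. ]] F [[-2.3  0.  -0.2]]
t 13.25 tcp [[-167.     1.4   89. ]] F [[-1.5  0.5  0.2]]
n 624 angle 0.174 [0.147 0.2  ]
```

Call:
apply_moves(
  targets=[
    {"claw": 1, "dx": 0.15, "dy": 0, "dz": 0.8, "spin": 0},
    {"claw": 1, "dx": 0.15, "dy": 0, "dz": 0.8, "spin": 0},
    {"claw": 1, "dx": 0.1, "dy": 0, "dz": 0.8, "spin": 0},
    {"claw": 1, "dx": 0.1, "dy": 0, "dz": 0.8, "spin": 0},
    {"claw": 1, "dx": 0.1, "dy": 0, "dz": 0.8, "spin": 0},
    {"claw": 1, "dx": 0.1, "dy": 0, "dz": 0.8, "spin": 0},
    {"claw": 1, "dx": 0.1, "dy": 0, "dz": 0.8, "spin": 0},
    {"claw": 1, "dx": 0.1, "dy": 0, "dz": 0.8, "spin": 0},
  ],
)

```text
clock: 14.35
tool_pos: [0.4682, 0.0235, 0.1796]
tcp_rot: [180.0, -0.0, -171.1]
contact_force: [-2.0, 0.7, -0.6]
opening: 0.0003
grasp_force: 1.2
```

```bash
python3 - <<'E'
from h import *
for i in range(3): s,p,d,t,h=angle()
scene_angle()
E
```

```text
t 14.35 tcp [[-168.     1.4   82.6]] F [[-1.8  0.9 -0.6]]
t 14.4 tcp [[-168.     1.4   82.5]] F [[-2.1  0.3 -1.1]]
t 14.45 tcp [[-168.     1.4   82.6]] F [[-2.4  0.3  0.4]]
n 599 angle 0.133 [0.111 0.158]
```

Call:
apply_moves(
  targets=[
    {"claw": 1, "dx": 0.1, "dy": 0, "dz": 0.8, "spin": 0},
    {"claw": 1, "dx": 0.1, "dy": 0, "dz": 0.8, "spin": 0},
    {"claw": 1, "dx": 0.05, "dy": 0, "dz": 0.8, "spin": 0},
    {"claw": 1, "dx": 0.05, "dy": 0, "dz": 0.8, "spin": 0},
    {"claw": 1, "dx": 0.05, "dy": 0, "dz": 0.8, "spin": 0},
    {"claw": 1, "dx": 0.05, "dy": 0, "dz": 0.8, "spin": 0},
    {"claw": 1, "dx": 0.05, "dy": 0, "dz": 0.8, "spin": 0},
    {"claw": 1, "dx": 0.05, "dy": 0, "dz": 0.8, "spin": 0},
  ],
)

```text
clock: 15.55
tool_pos: [0.4676, 0.0234, 0.1732]
tcp_rot: [180.0, -0.0, -171.1]
contact_force: [-5.1, -0.5, 0.3]
opening: -0.0003
grasp_force: 2.3
```

```bash
python3 - <<'E'
from h import *
for i in range(3): s,p,d,t,h=angle()
scene_angle()
E
```

```text
t 15.55 tcp [[-168.6    1.4   76.2]] F [[-5.2  0.3  0.3]]
t 15.6 tcp [[-168.6    1.4   76.1]] F [[-4.2  0.4 -1. ]]
t 15.65 tcp [[-168.6    1.4   76.1]] F [[-4.9  0.1 -0.2]]
n 578 angle 0.093 [0.072 0.118]
```

Call:
apply_moves(
  targets=[
    {"claw": 1, "dx": 0.05, "dy": 0, "dz": 0.8, "spin": 0},
    {"claw": 1, "dx": 0.05, "dy": 0, "dz": 0.8, "spin": 0},
    {"claw": 1, "dx": 0.05, "dy": 0, "dz": 0.8, "spin": 0},
    {"claw": 1, "dx": 0.05, "dy": 0, "dz": 0.8, "spin": 0},
    {"claw": 1, "dx": 0.05, "dy": 0, "dz": 0.8, "spin": 0},
    {"claw": 1, "dx": 0.05, "dy": 0, "dz": 0.8, "spin": 0},
    {"claw": 1, "dx": 0.05, "dy": 0, "dz": 0.8, "spin": 0},
    {"claw": 1, "dx": 0.05, "dy": 0, "dz": 0.8, "spin": 0},
  ],
)

```text
clock: 16.75
tool_pos: [0.4672, 0.0233, 0.1668]
tcp_rot: [-180.0, -0.0, -171.1]
contact_force: [-5.4, -0.4, -0.5]
opening: 0.0
grasp_force: 2.6
```

```bash
python3 - <<'E'
from h import *
for i in range(3): s,p,d,t,h=angle()
scene_angle()
E
```

```text
t 16.75 tcp [[-169.     1.4   69.8]] F [[-5.5  0.4 -0.5]]
t 16.8 tcp [[-169.     1.4   69.7]] F [[-4.4  0.3 -0.6]]
t 16.85 tcp [[-169.     1.4   69.8]] F [[-6.2 -0.4 -1.4]]
n 539 angle 0.053 [0.033 0.075]
```

Call:
apply_moves(
  targets=[
    {"claw": 1, "dx": 0.05, "dy": 0, "dz": 0.8, "spin": 0},
    {"claw": 1, "dx": 0, "dy": 0, "dz": 0.8, "spin": 0},
    {"claw": 1, "dx": 0.05, "dy": 0, "dz": 0.8, "spin": 0},
    {"claw": 1, "dx": 0, "dy": 0, "dz": 0.8, "spin": 0},
    {"claw": 1, "dx": 0.05, "dy": 0, "dz": 0.8, "spin": 0},
    {"claw": 1, "dx": 0, "dy": 0, "dz": 0.8, "spin": 0},
    {"claw": 1, "dx": 0, "dy": 0, "dz": 0.8, "spin": 0},
    {"claw": 1, "dx": 0, "dy": 0, "dz": 0.8, "spin": 0},
  ],
)

```text
clock: 17.95
tool_pos: [0.467, 0.0233, 0.1604]
tcp_rot: [-180.0, -0.0, -171.1]
contact_force: [-6.0, -0.2, -1.6]
opening: -0.0001
grasp_force: 3.0
```

```bash
python3 - <<'E'
from h import *
for i in range(3): s,p,d,t,h=angle()
scene_angle()
E
```

```text
t 17.95 tcp [[-169.2    1.4   63.4]] F [[-5.9  0.7 -1.6]]
t 18.0 tcp [[-169.3    1.4   63.3]] F [[-6.   1.1 -1. ]]
t 18.05 tcp [[-169.3    1.4   63.3]] F [[-5.6 -0.6 -0.8]]
n 170 angle 0.027 [0.018 0.043]
```

Call:
apply_moves(
  targets=[
    {"claw": 1, "dx": 0, "dy": 0, "dz": 0.7, "spin": 0},
    {"claw": 1, "dx": 0, "dy": 0, "dz": 0.7, "spin": 0},
    {"claw": 1, "dx": 0, "dy": 0, "dz": 0.7, "spin": 0},
    {"claw": 1, "dx": 0, "dy": 0, "dz": 0.7, "spin": 0},
    {"claw": 1, "dx": 0, "dy": 0, "dz": 0.7, "spin": 0},
    {"claw": 1, "dx": 0, "dy": 0, "dz": 0.7, "spin": 0},
    {"claw": 1, "dx": 0, "dy": 0, "dz": 0.7, "spin": 0},
    {"claw": 1, "dx": 0, "dy": 0, "dz": 0.7, "spin": 0},
  ],
)

```text
clock: 19.15
tool_pos: [0.4669, 0.0233, 0.1551]
tcp_rot: [-180.0, -0.0, -171.1]
contact_force: [-8.0, -1.5, 6.8]
opening: -0.0
grasp_force: 4.2
```

```bash
python3 - <<'E'
from h import *
for i in range(3): s,p,d,t,h=angle()
p,d=arm.camera("scene"); cv2.imwrite("pics/s4.png",cv2.resize(p[130:260,190:350,::-1],None,fx=4.5,fy=4.5,interpolation=cv2.INTER_CUBIC))
b=hinge(cloud("scene",d).reshape(-1,3)*1000).reshape(*d.shape,3)
m=(abs(b[...,1])<60)&(abs(b[...,1])>25)&(b[...,0]<-20)&(b[...,0]>-150)&(b[...,2]>0)&(b[...,2]<40); q=b[m]; print(len(q),np.polyfit(q[:,0],q[:,2],1),np.median(q[:,2]))
E
```

```text
t 19.15 tcp [[-169.3    1.4   58.1]] F [[-8.1 -0.3  6.8]]
t 19.2 tcp [[-169.3    1.4   58. ]] F [[-7.6  0.8  5.7]]
t 19.25 tcp [[-169.3    1.4   58. ]] F [[-8.7 -0.1  5.8]]
715 [1.77814063e-03 1.28862925e+01] 12.692046568340842
```

Call:
apply_moves(
  targets=[
    {"claw": 1, "dx": 1, "dy": 0, "dz": 0, "spin": 0},
    {"claw": 1, "dx": 5, "dy": 0, "dz": 0, "spin": 0},
    {"claw": 1, "dx": 20, "dy": 0, "dz": 0, "spin": 0},
    {"claw": 1, "dx": 20, "dy": 0, "dz": 0, "spin": 0},
    {"claw": 1, "dx": 0, "dy": 0, "dz": -40, "spin": 0},
    {"claw": 1, "dx": 0, "dy": 0, "dz": -50, "spin": 0},
    {"claw": 1, "dx": 0, "dy": 0, "dz": -50, "spin": 0},
    {"claw": 1, "dx": 0, "dy": 0, "dz": 0, "spin": 0},
  ],
)

```text
clock: 20.35
tool_pos: [0.4231, 0.0159, 0.2981]
tcp_rot: [-179.9, 0.4, -171.1]
contact_force: [-0.0, 0.4, -1.2]
opening: 0.0004
grasp_force: 0.0
```

```bash
python3 - <<'E'
from h import *
angle()
p,d=arm.camera("scene"); cv2.imwrite("pics/s5.png",cv2.resize(p[130:260,190:350,::-1],None,fx=4.5,fy=4.5,interpolation=cv2.INTER_CUBIC))
b=hinge(cloud("scene",d).reshape(-1,3)*1000).reshape(*d.shape,3)
m=(abs(b[...,1])<60)&(b[...,0]<-20)&(b[...,0]>-150)&(b[...,2]>0)&(b[...,2]<40); q=b[m]; print(len(q),np.polyfit(q[:,0],q[:,2],1),np.median(q[:,2]))
E
```

```text
t 20.35 tcp [[-213.7    0.9  201.1]] F [[ 0.1  0.4 -1.2]]
1206 [1.58568672e-03 1.28728285e+01] 12.750309296715429
```

View pics/s5.png

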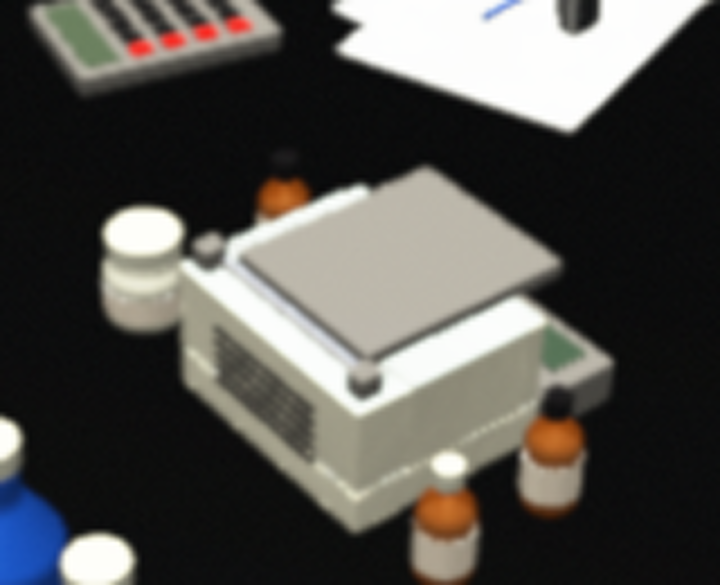

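The cover lies flat and shut, corners (425,170), (560,265), (370,355) and (240,258). The bottles and jar haven't moved, and the gripper is clear at the top right.

```bash
python3 -c "
from rig import arm
print(arm.job_done())"
```

```text
the job is handed in; nothing more can be done
None
```

The cover was tipped past its balance point, caught on the finger at about 1.0 rad, let down slowly until shut (last depth fit flat to within 0.002 rad), and the job was handed in about 20 s into the 48 s with the arm clear; the bottles and jar show no movement in the last view, the vial is hidden under the cover, and no verdict came back.

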